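# Sort excavated sherds into finds trays

## Robot

A 6-joint arm with a two-finger parallel gripper is mounted at the origin on the work surface. World frame = base frame: x ahead of the robot, y to its left, z up, the work surface at z = 0. Lengths are in m, angles in degrees, forces in N, time in s.
With the tool pointing down it reaches from about 0.4 to 0.825 m from the base axis. Payload 7 kg.
Tool frame: the origin (TCP) lies at the very end of the fingers, on their centre line; the grasp point (between the pads) lies 19 mm behind it (ctrl.grip_depth is the distance from the TCP to the grasp point, in m); z points along the fingers, y is the line along which they close (so a half turn about z gives the same grasp; the last joint's range is limited). The gripper opens to 88 mm and grips with 3 to 60 N. Pads are 19 mm wide; open, the fingers measure 130 mm over their backs; the gripper's body (78 mm by 193 mm) begins 47 mm behind the grasp point.
Start: joints at [16.507, 20.546, 0.682, 0, -70.136, -16.507], TCP at [0.675, -0, 0.227] pointing down, gripper open.
Joint ranges: [-176.03, 176.03], [-82.01, 121.73], [-58.28, 71.71], [-173.87, 95.51], [-174.79, -0.11], [-173.66, 173.66]. Speed limits (degrees/s): [136.94, 136.94, 172.46, 180, 180, 180].

## Interface

Orientations are given as [roll, pitch, yaw] about the fixed x, y, z axes, in that order (R = Rz(yaw) Ry(pitch) Rx(roll)).
In Python, from plant import get_obs, eyes, ctrl, spotter gives the robot as it stands.
- The arm moves only by the shell command python3 -m crank 'ROWS'. ROWS is JSON, one flat list of numbers, 7 for each row, row after row: the turn, a rotation vector about the tool's x, y, z in rad, then the shift along the tool's x, y, z in mm, then the opening, from 0 (shut) to 1 (fully open). A call has 1 to 5 rows; each row shifts and turns the commanded pose from where the row before left it, along the tool's axes as they then stand; what a row does not reach is not made up. A row lasts 1/8 s, in which the tool goes at most 62.5 mm and 10.7 degrees, less where a joint would pass 70% of its speed; a pose out of reach is approached as far as the arm can. A call is refused whole if a number of a shift passes 62.5 or a number of a turn 0.188, either way. A call with a gripper value outside its range is refused whole. The fingers move at their own pace and stop on an object; the grip force is fixed at half the most. Time passes only in rows, so rows that do not move let the fingers close. It gives the time, the measured TCP pose, the force, the opening and the grip force at its end, in the units of the state.
- get_obs(): the state, without advancing time (a new reading comes with each control period).
- eyes.snapshot(name): name is "scene" or "side" or "wrist"; returns the picture (480x640x3 uint8, blue, green, red); there is no depth.
- eyes.camera_model(name): a dict with "fx", "fy", "cx", "cy" (pixels), "D" ([k1, k2, p1, p2, k3] as OpenCV has them; the pictures are not rectified), "extrinsics" (4x4, takes a point from camera to world coordinates). Camera axes: x right, y down, z forward; pixel columns grow to the right and rows downward; lengths in m; the calibration is good to about 2 mm. A picture is of the moment at which its call begins: read the wrist's pose just before it. camera_model takes no time and is no camera call; for the wrist camera it gives the pose at the moment of the call.
- ctrl.close_job(): hands the job in; it is judged then, once.
Trained networks look in the newest picture that a camera, given by its name, has taken for a name from the list of things; names that differ only in an ending like _2 or _b are one class to them, and where a whole thing is asked for, a point or a joint stands for the part that bears it (a point fixed in the world has none). Each returns a list of dicts, best first, with "p" (0 to 1); they miss things now and then, are a little off and sometimes report something else, mostly with a low value. They report only what shows in the picture. A call takes as long as a camera call. They do not tell look-alikes from the thing itself.
- spotter.outline_of(camera, target): "region" (480x640 bool, what is visible of it) and "rect" ([left, top, width, height] in pixels, round what is visible of it).
- spotter.place_of(camera, target): "location" ([column, row] in pixels: a listed point, or the origin of a listed thing).
The state is a dict: "clock": time; "joint_pos": joint angles; "qvel": joint speeds; "tau": joint torques, N m; "tool_pos": TCP position; "orientation": TCP orientation; "force": force on the tool from outside, world axes, zero at the start; "moment": the same for the moment, N m; "opening": finger opening in m; "gripper_force": force on a finger pad.
Only numpy, scipy, OpenCV 4.12 (cv2) and the standard library are available. Lean on these libraries where they do the work, as an engineer would, in place of code of your own. Each camera call takes 0.05 s, during which the arm holds its last target. There are 200 camera calls.

## Task

Sort the five potsherds on the mat: lay the two curved jar handles in the long narrow tray, the two flat wall sherds in the square tray, and the round jar foot in the round dish. Set each down gently, never dropping one, so that it lies flat on the floor of its tray, upper side still up, beside and not on top of its neighbour or the rim. Leave the glass jar and the brush pot standing where they are.

Things in the scene. Friction and masses are not known exactly. Their poses are not given: they have to be found in the camera images.
- wall_large: Flat slab of jar wall with two straight parallel long edges along its own x and ragged ends. 70 mm long (x), 52 mm across the straight edges (y), 12 mm thick. The straight edges run over the middle 47 mm. Origin: centre of the underside, z up. Plain fired clay, loose, starts flat on the table (on a paper-thin grey mat). 50 to 105 g.
- wall_small: Flat slab of jar wall with two straight parallel long edges along its own x and ragged ends. 51 mm long (x), 36 mm across the straight edges (y), 12 mm thick. The straight edges run over the middle 36 mm. Origin: centre of the underside, z up. Plain fired clay, loose, starts flat on the table (on a paper-thin grey mat). 25 to 50 g.
- handle_long: C-shaped jar handle lying on its side: a bar 20 mm wide, 18 mm high. Origin: underside, middle of the bar at the top of the bow; there the bar runs along its own x: grip it across, along y (20 mm). z up. The arms bend towards its -y. Overall 95 mm in x, y from 10 to -36 mm; 20 mm high at its ends. Plain fired clay, loose, starts flat on the table (on a paper-thin grey mat). 50 to 100 g.
- handle_short: C-shaped jar handle lying on its side: a bar 20 mm wide, 18 mm high. Origin: underside, middle of the bar at the top of the bow; there the bar runs along its own x: grip it across, along y (20 mm). z up. The arms bend towards its -y. Overall 75 mm in x, y from 10 to -29 mm; 20 mm high at its ends. Plain fired clay, loose, starts flat on the table (on a paper-thin grey mat). 35 to 70 g.
- foot: Round foot of a jar: a thick disc 22 mm high, 56 mm in diameter from 9 mm above its underside to its top, narrowing to 44 mm at the underside. Origin: centre of the underside, z up (its axis). Plain fired clay, loose, starts flat on the table (on a paper-thin grey mat). 60 to 130 g.
- tray_long: Long narrow white plastic tray, fixed: outside 105 mm (x) by 212 mm (y), 22 mm high, walls and floor 4 mm thick, open top. Origin: centre of its underside, on the table; inner floor at z = 4 mm. For the two handles.
- tray_square: Square white plastic tray, fixed: outside 155 by 155 mm, 22 mm high, walls and floor 4 mm thick, open top, sides along its x and y. Origin: centre of its underside, on the table; inner floor at z = 4 mm. For the two flat wall sherds.
- dish_round: Round white dish, fixed: 132 mm across the rim, 120 mm across the foot, 22 mm high, walls and floor 4 mm thick (inner floor about 112 mm across), open top. Origin: centre of its underside, on the table; inner floor at z = 4 mm. For the jar foot.
- jar: Bystander: glass jar with a green lid, 52 mm in diameter, 75 mm high, loose. Origin: centre of its underside. To be left alone.
- brush_pot: Bystander: grey pot of brushes, 72 mm in diameter, 85 mm high, the brushes sticking up to 170 mm, loose. Origin: centre of its underside. To be left alone.
Mind the look-alikes: they are no part of the job. Leave any black look-alike of the wall_small alone.

How it is judged (in metres and radians):
At the end, for the whole second after the job is handed in: Handles in the long tray (origins within 45 mm in x, 97 in y of its centre), wall sherds in the square one (within 70 mm in x and y), foot within 35 mm of the dish's centre; undersides under 9 mm above the table, upper sides up within 0.12 rad, at rest (0.02 m/s, 0.2 rad/s) (x of wall_large in the frame of tray_square between -0.07 and 0.07 m and y of wall_large in the frame of tray_square between -0.07 and 0.07 m and z of each of wall_large, wall_small in the frame of tray_square below 0.009 m and angle between each of wall_large, wall_small, handle_long, handle_short, foot's own z axis and vertical below 0.12 rad and linear speed of each of wall_large, wall_small, handle_long, handle_short, foot below 0.02 m/s and angular speed of each of wall_large, wall_small, handle_long, handle_short, foot below 0.2 rad/s and x of wall_small in the frame of tray_square between -0.07 and 0.07 m and y of wall_small in the frame of tray_square between -0.07 and 0.07 m and x of handle_long in the frame of tray_long between -0.045 and 0.045 m and y of handle_long in the frame of tray_long between -0.097 and 0.097 m and z of each of handle_long, handle_short in the frame of tray_long below 0.009 m and x of handle_short in the frame of tray_long between -0.045 and 0.045 m and y of handle_short in the frame of tray_long between -0.097 and 0.097 m and horizontal distance between foot and dish_round below 0.035 m and z of foot in the frame of dish_round below 0.009 m); the robot touches nothing.
It fails at once if a sherd is dropped: it moves faster than 0.6 m/s while out of the fingers (a fall of about 18 mm) ((contact force between the fingers and wall_large below 0.01 N and linear speed of wall_large above 0.6 m/s) or (contact force between the fingers and wall_small below 0.01 N and linear speed of wall_small above 0.6 m/s) or (contact force between the fingers and handle_long below 0.01 N and linear speed of handle_long above 0.6 m/s) or (contact force between the fingers and handle_short below 0.01 N and linear speed of handle_short above 0.6 m/s) or (contact force between the fingers and foot below 0.01 N and linear speed of foot above 0.6 m/s)).
It fails at once if the glass jar is pushed more than 20 mm or tipped (distance of jar from where it was at the start of the episode above 0.02 m or angle between jar's own z axis and vertical above 0.3 rad).
It fails at once if the brush pot is pushed more than 20 mm or tipped (distance of brush_pot from where it was at the start of the episode above 0.02 m or angle between brush_pot's own z axis and vertical above 0.3 rad).
It also fails if it takes over 122 s, if anything falls off the work surface, if the arm or the gripper's body presses on something with over 40 N, if the wrist force passes 120 N, or if a joint passes its speed limit or range.

## Working session

There is one attempt and no reset: what is moved stays moved. The work goes in short steps, Python scripts to look and compute and a shell command to move; the robot and the scene stay as the last step left them, time stands still between calls to the robot, and variables do not carry over. Pictures are saved under pics/ and viewed, at most 15 in all, crops included, and the job is handed in when it is done.

```bash
mkdir -p pics; ls
cat > h.py <<'E'
import numpy as np, cv2
from plant import get_obs, eyes, ctrl, spotter
def ray(cam,px,z,m=None):
    m=m or eyes.camera_model(cam)
    K=np.array([[m['fx'],0,m['cx']],[0,m['fy'],m['cy']],[0,0,1.]])
    p=cv2.undistortPoints(np.array(px,float).reshape(-1,1,2),K,np.array(m['D'],float)).reshape(-1,2)
    E=np.array(m['extrinsics']);d=np.c_[p,np.ones(len(p))]@E[:3,:3].T;o=E[:3,3]
    return (o+d*((z-o[2])/d[:,2])[:,None])
E
python3 - <<'E'
from h import *
o=get_obs();print({k:o[k] for k in('clock','tool_pos','orientation','opening')})
H=dict(wall_large=.012,wall_small=.012,handle_long=.018,handle_short=.018,foot=.022,tray_long=.022,tray_square=.022,dish_round=.022,jar=0.07,brush_pot=.08)
for c in('scene','side','wrist'):
    im=eyes.snapshot(c);cv2.imwrite(f'pics/{c}0.png',im)
    print(c, np.round(np.array(eyes.camera_model(c)['extrinsics'])[:3,3],3))
    if c=='side':continue
    for t,h in H.items():
        for r in spotter.outline_of(c,t)[:3]:
            m=r['region'].astype(np.uint8);cs,_=cv2.findContours(m,0,2)
            k=max(cs,key=cv2.contourArea).reshape(-1,2)
            w=ray(c,k,h)[:,:2]*1000
            R=cv2.minAreaRect(w.astype(np.float32))
            print(c,t,round(r['p'],2),r['rect'],'rect',np.round(R[0]),np.round(R[1]),round(R[2]))
        for r in spotter.place_of(c,t)[:3]:
            print('   o',round(r['p'],2),np.round(r['location']),np.round(ray(c,[r['location']],0)[0,:2]*1000))
E
```

```text
pics
{'clock': 0.0, 'tool_pos': array([ 6.74525729e-01, -2.76272455e-05,  2.25637909e-01]), 'orientation': array([ 1.79907001e+02, -8.72523028e-03, -9.00067467e+01]), 'opening': 0.08776595784725047}
scene [ 1.017 -0.152  0.797]
scene wall_large 0.95 [203.6, 204.7, 26.1, 35.0] rect [ 448. -188.] [54. 71.] 82
scene wall_small 0.9 [246.8, 188.5, 21.0, 23.2] rect [420. -99.] [39. 58.] 53
scene wall_small 0.89 [222.4, 249.7, 20.5, 24.8] rect [ 554. -182.] [37. 51.] 72
scene wall_small 0.72 [261.5, 218.2, 28.2, 30.1] rect [513. -89.] [37. 56.] 55
   o 0.92 [277. 232.] [507. -83.]
   o 0.71 [234. 263.] [ 551. -182.]
   o 0.55 [261. 200.] [419. -95.]
   o 0.95 [312. 201.] [456.   9.]
scene foot 0.5 [387.0, 175.9, 15.2, 13.1] rect [481. 187.] [20. 42.] 15
   o 0.46 [388. 178.] [447. 189.]
scene tray_long 0.92 [57.1, 224.7, 121.5, 86.1] rect [ 499. -395.] [123. 217.] 3
scene tray_long 0.59 [292.8, 185.0, 24.4, 28.2] rect [463.  -5.] [78. 37.] 11
   o 0.6 [120. 261.] [ 477. -393.]
scene tray_square 0.96 [434.5, 131.3, 97.4, 69.0] rect [493. 391.] [166. 172.] 6
   o 0.71 [484. 169.] [491. 403.]

[... 749 characters left out ...]

   o 0.97 [446.  31.] [ 546. -180.]
   o 0.9 [562. 122.] [412. -94.]
   o 0.86 [471. 131.] [509. -84.]
wrist handle_long 0.71 [420.1, 252.8, 68.9, 41.9] rect [496.  73.] [52. 33.] 59
   o 0.7 [456. 286.] [507.  99.]
wrist handle_short 0.65 [482.7, 186.9, 73.4, 37.6] rect [457.  -3.] [79. 39.] 9
   o 0.66 [513. 215.] [450.  10.]
   o 0.46 [451. 476.] [482. 401.]
wrist tray_square 0.68 [443.0, 442.9, 23.0, 25.2] rect [492. 337.] [27. 41.] 0
   o 0.84 [450. 476.] [484. 400.]
wrist dish_round 0.98 [287.0, 156.8, 116.2, 116.8] rect [645.   7.] [130. 130.] 46
   o 0.63 [344. 210.] [646.   4.]
wrist jar 0.54 [275.7, 363.0, 11.0, 13.2] rect [715. 164.] [11. 14.] 90
   o 0.63 [295. 376.] [708. 229.]
```

View pics/scene0.png

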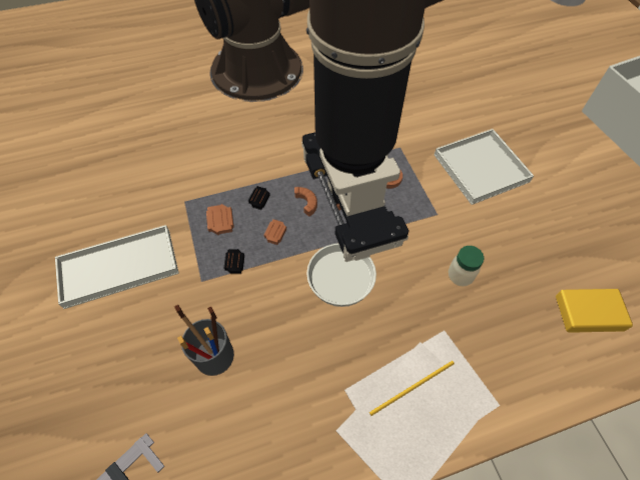

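View pics/wrist0.png

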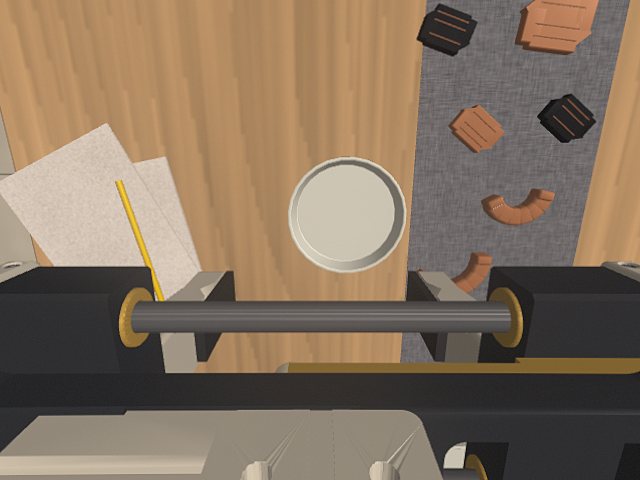

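The sherds in the wrist picture:
- **wall_small candidates:** there are three, at (471,131), (446,31) and (562,122). The last two are black look-alikes, so the clay one at (471,131) is meant.
- **wall_large:** about (555,20).
- **handle_short or handle_long:** one C at (518,207). The other, at (470,270), is half hidden.
- **Foot:** not visible, near scene (395,180).

Next I move the camera towards +y to see the handles and the foot.

```bash
python3 -m crank '[0,0,0,-50,42,0,1, 0,0,0,-50,42,0,1, 0,0,0,-50,42,0,1, 0,0,0,-50,42,0,1, 0,0,0,0,0,0,1]'
cat > look.py <<'E'
import sys
from h import *
H=dict(wall_large=.012,wall_small=.012,handle_long=.018,handle_short=.018,foot=.022,tray_long=.022,tray_square=.022,dish_round=.022,jar=0.07,brush_pot=.08)
def look(name,things,cam='wrist',best=3):
    o=get_obs();print(round(o['clock'],2),np.round(o['tool_pos']*1000,1),np.round(o['orientation'],1))
    m=eyes.camera_model(cam);im=eyes.snapshot(cam);cv2.imwrite(f'pics/{name}.png',im)
    for t in things:
        for r in spotter.outline_of(cam,t)[:best]:
            cs,_=cv2.findContours(r['region'].astype(np.uint8),0,2)
            k=max(cs,key=cv2.contourArea).reshape(-1,2)
            R=cv2.minAreaRect((ray(cam,k,H[t],m)[:,:2]*1000).astype(np.float32))
            b=im[r['region']].mean(0)
            print(t,round(r['p'],2),np.round(r['rect']),'bgr',np.round(b),'rect',np.round(R[0]),np.round(R[1]),round(R[2]))
        for r in spotter.place_of(cam,t)[:best]:
            print('   o',round(r['p'],2),np.round(r['location']),np.round(ray(cam,[r['location']],0,m)[0,:2]*1000))
if __name__=='__main__': look(sys.argv[1],sys.argv[2:])
E
python3 look.py w1 handle_long handle_short foot tray_square
```

```text
clock: 2.78
tool_pos: [0.5121, 0.1943, 0.2273]
orientation: [-179.9, 0.1, -89.7]
force: [0.6, -0.9, 0.4]
opening: 0.0878
gripper_force: 0.0
2.77 [512.1 194.3 227.3] [-1.799e+02  1.000e-01 -8.970e+01]
handle_long 0.98 [273.  72.  82.  56.] bgr [ 78. 110. 165.] rect [516.  85.] [89. 43.] 19
   o 0.58 [322. 118.] [510.  97.]
handle_short 0.59 [346.   0.  74.  36.] bgr [ 74. 102. 152.] rect [456.   7.] [69. 29.] 0
   o 0.6 [382.  25.] [450.   8.]
foot 0.64 [345. 176.  57.  49.] bgr [ 74. 105. 159.] rect [453. 185.] [56. 55.] 0
   o 0.72 [371. 200.] [453. 187.]
tray_square 0.76 [276. 332. 128.  40.] bgr [177. 194. 203.] rect [487. 367.] [156.  56.] 5
   o 0.88 [341. 361.] [483. 402.]
```

View pics/w1.png

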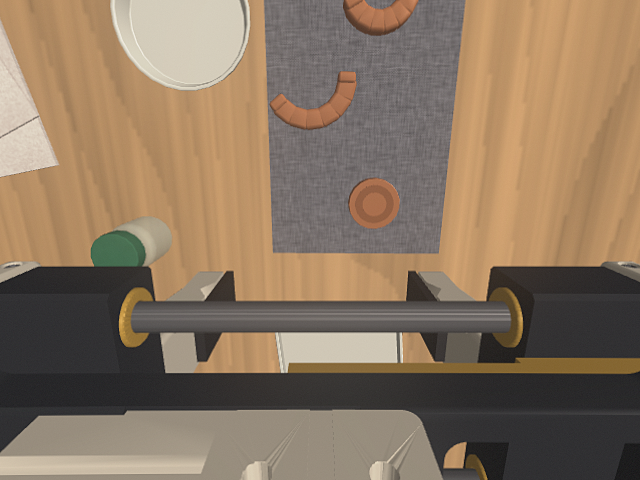

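```bash
cat > to.py <<'E'
import sys
from h import *
from scipy.spatial.transform import Rotation as Ro
# x y z(mm) yaw: total turn about tool z (rad), total shift in the present and in the turned axes
x,y,z,w=map(float,sys.argv[1:5]);o=get_obs()
R=Ro.from_euler('xyz',o['orientation'],degrees=True);T=Ro.from_euler('xyz',[180,0,w],degrees=True)
d=np.array([x,y,z])-np.array(o['tool_pos'])*1000
rv=(R.inv()*T).as_rotvec()
print('t',round(o['clock'],2),'at',np.round(o['tool_pos']*1000,1),np.round(o['orientation'],1),'open',round(o['opening']*1000,1),'F',np.round(o['force'],1),'gf',round(o['gripper_force'],1))
print('turn',np.round(rv,3),'shift now',np.round(R.inv().apply(d),1),'after turn',np.round(T.inv().apply(d),1),'rows>=',int(max(np.ceil(abs(d).max()/60),np.ceil(abs(rv).max()/.18))))
E
python3 to.py 453 186 8 -90
```

```text
t 3.23 at [514.7 190.5 226.3] [180.   -0.  -90.1] open 87.3 F [-0.3 -0.4  0. ] gf 0.0
turn [ 0.    -0.    -0.002] shift now [  4.6  61.6 218.3] after turn [  4.5  61.7 218.3] rows>= 4
```

```bash
python3 -m crank '[0,0,0,1,15,40,1, 0,0,0,1,15,40,1, 0,0,0,1,16,40,1, 0,0,0,1,15,38,1, 0,0,0,0,0,0,1]' ; python3 look.py w2 foot; python3 to.py 453 186 8 -90
```

```text
clock: 3.85
tool_pos: [0.4513, 0.1855, 0.0665]
orientation: [179.7, -0.2, -90.0]
force: [0.6, 0.2, 1.7]
opening: 0.0877
gripper_force: 0.0
3.85 [451.3 185.5  66.5] [179.7  -0.2 -90. ]
   o 0.87 [315. 248.] [454. 185.]
t 4.0 at [454.9 188.2  70.1] [-1.799e+02  1.000e-01 -9.000e+01] open 87.7 F [-0.3 -0.2  0.4] gf 0.0
turn [-0.002  0.001  0.   ] shift now [ 2.3  2.  62.1] after turn [ 2.2  1.9 62.1] rows>= 2
```

```bash
python3 -m crank '[0,0,0,1,1,30,1, 0,0,0,1,0,29,1, 0,0,0,0,0,0,1, 0,0,0,0,0,0,0.3, 0,0,0,0,0,0,0.3]'; python3 -m crank '[0,0,0,0,0,0,0.3, 0,0,0,0,0,0,0.3, 0,0,0,0,0,0,0.3]'; python3 to.py 649 3 150 -90
```

```text
clock: 4.62
tool_pos: [0.4532, 0.1862, 0.011]
orientation: [-179.9, 0.1, -90.0]
force: [-0.3, 0.4, -0.1]
opening: 0.0729
gripper_force: 0.0
clock: 5.0
tool_pos: [0.4526, 0.1858, 0.0102]
orientation: [-179.9, 0.0, -90.0]
force: [-0.7, -0.4, 6.5]
opening: 0.0546
gripper_force: 30.0
t 5.0 at [452.6 185.8  10.2] [-179.9    0.   -90. ] open 54.6 F [-0.7 -0.4  6.5] gf 30.0
turn [-0.001  0.001  0.   ] shift now [ 182.8 -196.4 -139.7] after turn [ 182.8 -196.4 -139.8] rows>= 4
```

```bash
python3 -m crank '[0,0,0,0,0,-35,0.3, 0,0,0,0,0,-45,0.3, 0,0,0,15,-39,-30,0.3, 0,0,0,15,-39,-30,0.3, 0,0,0,15,-39,0,0.3]'; python3 -m crank '[0,0,0,10,-39,0,0.3, 0,0,0,10,-40,0,0.3, 0,0,0,0,0,0,0.3]';  python3 look.py w3 dish_round; python3 to.py 647 4 16 -90
```

```text
clock: 5.62
tool_pos: [0.5716, 0.1406, 0.1526]
orientation: [-179.7, 0.1, -90.0]
force: [0.8, 1.5, -1.6]
opening: 0.0547
gripper_force: 30.0
clock: 6.0
tool_pos: [0.6498, 0.1193, 0.148]
orientation: [179.9, -0.0, -90.1]
force: [-1.7, -0.1, -2.2]
opening: 0.0549
gripper_force: 30.0
6.0 [649.8 119.3 148. ] [179.9  -0.  -90.1]
dish_round 0.86 [241.   0. 165. 174.] bgr [185. 200. 205.] rect [645.  10.] [126. 130.] 90
   o 0.96 [324.  94.] [646.   8.]
t 6.15 at [647.3 120.3 148.9] [179.9  -0.  -90. ] open 55.0 F [ 0.8  0.  -1. ] gf 30.0
turn [ 0.002 -0.    -0.   ] shift now [116.2   0.  132.9] after turn [116.3   0.3 132.9] rows>= 3
```

View pics/w3.png

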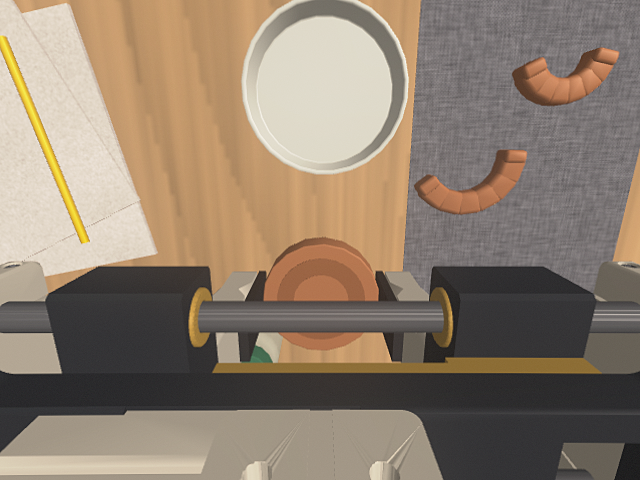

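Foot held at (320,290). The dish is centred at about (325,87), which gives world (645.5, 7).

```bash
python3 -m crank '[0,0,0,40,1,10,0.3, 0,0,0,40,1,20,0.3, 0,0,0,33,0,40,0.3, 0,0,0,0,0,30,0.3, 0,0,0,0,0,14,0.3]'; python3 to.py 645.5 7 15.5 -90;python3 -m crank '[0,0,0,0,0,0,0.3]'; python3 to.py 645.5 7 14.5 -90
```

```text
clock: 6.78
tool_pos: [0.6446, 0.0073, 0.0344]
orientation: [179.9, -0.0, -90.0]
force: [-0.1, 0.4, -0.2]
opening: 0.0547
gripper_force: 30.0
t 6.78 at [644.6   7.3  34.4] [179.9  -0.  -90. ] open 54.7 F [-0.1  0.4 -0.2] gf 30.0
turn [ 0.002 -0.    -0.   ] shift now [ 0.3 -0.9 18.8] after turn [ 0.3 -0.9 18.9] rows>= 1
clock: 6.9
tool_pos: [0.6456, 0.008, 0.0353]
orientation: [179.9, -0.0, -89.9]
force: [0.1, 0.5, -0.3]
opening: 0.0548
gripper_force: 30.0
t 6.9 at [645.6   8.   35.3] [179.9  -0.  -89.9] open 54.8 F [ 0.1  0.5 -0.3] gf 30.0
turn [ 0.001 -0.     0.001] shift now [ 1.   0.1 20.8] after turn [ 1.   0.1 20.8] rows>= 1
```

```bash
python3 -m crank '[0,0,0,0,0,14,0.3, 0,0,0,0,0,4,0.3, 0,0,0,0,0,2,0.3, 0,0,0,0,0,0,0.3]'; python3 -m crank '[0,0,0,0,0,0,0.74, 0,0,0,0,0,0,0.74, 0,0,0,0,0,0,0.74]'; python3 to.py 645.5 7 150 -90
```

```text
clock: 7.4
tool_pos: [0.6463, 0.0074, 0.0157]
orientation: [-180.0, 0.0, -90.0]
force: [-0.1, -0.2, -0.1]
opening: 0.0549
gripper_force: 30.0
clock: 7.78
tool_pos: [0.6464, 0.0074, 0.0158]
orientation: [-180.0, 0.0, -90.0]
force: [1.0, 0.5, 0.3]
opening: 0.0648
gripper_force: 0.0
t 7.78 at [646.4   7.4  15.8] [-180.    0.  -90.] open 64.8 F [1.  0.5 0.3] gf 0.0
turn [-0.  0. -0.] shift now [   0.4    0.8 -134.2] after turn [   0.4    0.9 -134.2] rows>= 3
```

```bash
python3 -m crank '[0,0,0,0,0,-30,0.74, 0,0,0,0,0,-50,1, 0,0,0,-37,37,-50,1, 0,0,0,-37,37,-50,1, 0,0,0,-37,37,-25,1]'; python3 -m crank '[0,0,0,-37,36,0,1, 0,0,0,0,0,0,1, 0,0,0,0,0,0,1]'; python3 look.py w4 handle_long handle_short dish_round foot
```

```text
clock: 8.4
tool_pos: [0.5452, 0.1092, 0.2095]
orientation: [-179.8, 0.1, -90.0]
force: [0.5, 1.8, -0.7]
opening: 0.0874
gripper_force: 0.0
clock: 8.78
tool_pos: [0.5094, 0.1455, 0.2073]
orientation: [-180.0, 0.0, -89.9]
force: [0.1, 0.6, -1.1]
opening: 0.0875
gripper_force: 0.0
8.78 [509.4 145.5 207.3] [-180.     0.   -89.9]
handle_long 0.68 [269. 125.  83.  54.] bgr [ 79. 110. 164.] rect [515.  85.] [90. 43.] 19
handle_short 0.95 [343.  35.  78.  52.] bgr [ 76. 107. 160.] rect [453.   0.] [71. 38.] 9
   o 0.71 [381.  73.] [448.   7.]
dish_round 0.96 [103.   0. 140. 139.] bgr [177. 194. 201.] rect [645.  12.] [131. 120.] 0
foot 0.87 [140.  38.  70.  65.] bgr [ 83. 113. 166.] rect [644.   9.] [54. 59.] 65
   o 0.73 [179.  74.] [649.   8.]
```

View pics/w4.png

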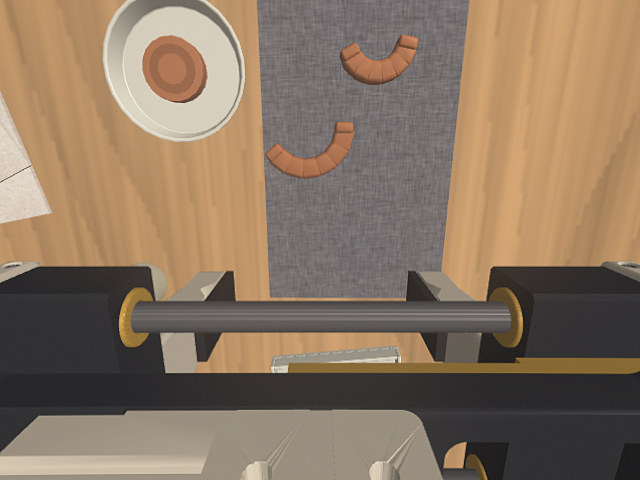

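Foot lies flat in the dish at (175,70). handle_long is at (310,150) and handle_short at (381,60), both opening up the image. Next I grip handle_long at (511,97) with yaw 19.

```bash
python3 to.py 511 97 60 -161; python3 -c "
from h import *;print(np.round(get_obs()['joint_pos'],1))"
```

```text
t 9.22 at [509.5 144.9 206.7] [180.  -0. -90.] open 88.0 F [0.8 0.4 0.2] gf 0.0
turn [ 0.    -0.     1.238] shift now [ 47.9  -1.6 146.7] after turn [ 14.2 -45.8 146.7] rows>= 7
[ 37.1   7.7 -19.3  -0.  -63.1 -37.2]
```

```bash
python3 -m crank '[0,0,0.177,24,-1,20,1, 0,0,0.177,0,0,20,1, 0,0,0.177,0,0,20,1, 0,0,0.177,0,0,20,1, 0,0,0.177,0,0,20,1]'; python3 -m crank '[0,0,0.177,0,0,20,1, 0,0,0.176,0,0,20,1, 0,0,0,0,0,0,1]'; python3 to.py 511 97 5 -161
```

```text
clock: 9.85
tool_pos: [0.5104, 0.1211, 0.1063]
orientation: [-180.0, -0.0, -141.1]
force: [-0.6, -0.3, -0.1]
opening: 0.0875
gripper_force: 0.0
clock: 10.22
tool_pos: [0.5094, 0.1206, 0.0656]
orientation: [-180.0, -0.2, -160.9]
force: [0.1, -0.8, -0.2]
opening: 0.0873
gripper_force: 0.0
t 10.22 at [509.4 120.6  65.6] [-180.    -0.2 -160.9] open 87.3 F [ 0.1 -0.8 -0.2] gf 0.0
turn [-0.001 -0.003  0.002] shift now [  6.1 -22.8  60.7] after turn [  6.2 -22.9  60.6] rows>= 2
```

```bash
python3 -m crank '[0,0,0,6,-23,0,1, 0,0,0,0,0,35,1, 0,0,0,0,0,25,0.8, 0,0,0,0,0,0,0.5, 0,0,0,0,0,0,0.1]'; python3 -m crank '[0,0,0,0,0,0,0, 0,0,0,0,0,0,0, 0,0,0,0,0,0,0, 0,0,0,0,0,0,0]'; python3 to.py 500 97 100 -90
```

```text
clock: 10.85
tool_pos: [0.513, 0.098, 0.0082]
orientation: [-180.0, 0.1, -160.8]
force: [-0.5, 0.3, -0.1]
opening: 0.0633
gripper_force: 0.0
clock: 11.35
tool_pos: [0.5122, 0.0976, 0.0071]
orientation: [-180.0, 0.0, -160.9]
force: [-0.6, -0.8, 1.0]
opening: 0.0233
gripper_force: 0.4
t 11.35 at [512.2  97.6   7.1] [-180.     0.  -160.9] open 23.3 F [-0.6 -0.8  1. ] gf 0.4
turn [-0.     0.    -1.238] shift now [ 11.7   3.4 -92.9] after turn [  0.6  12.2 -92.9] rows>= 7
```

```bash
python3 -m crank '[0,0,0,0,0,0,0, 0,0,0,0,0,0,0, 0,0,0,0,0,-30,0]'; python3 -m crank '[0,0,-0.177,0,0,-30,0, 0,0,-0.177,0,0,-40,0, 0,0,-0.177,0,0,-40,0, 0,0,-0.177,0,0,-40,0, 0,0,-0.177,0,0,0,0]'; python3 -m crank '[0,0,-0.177,0,0,0,0, 0,0,-0.176,0,0,0,0, 0,0,0,40,0,0,0, 0,0,0,45,0,0,0, 0,0,0,45,0,0,0]';python3 -m crank '[0,0,0,45,0,0,0, 0,0,0,45,0,0,0, 0,0,0,45,0,0,0, 0,0,0,45,0,0,0, 0,0,0,40,0,0,0]'; python3 to.py 490 -250 200 -90
```

```text
clock: 11.72
tool_pos: [0.5104, 0.0967, 0.0353]
orientation: [-180.0, -0.3, -161.0]
force: [0.6, -0.7, -0.4]
opening: 0.0211
gripper_force: 29.4
clock: 12.35
tool_pos: [0.5138, 0.0984, 0.1902]
orientation: [-179.8, 0.3, -109.9]
force: [-0.2, 0.0, -1.6]
opening: 0.0212
gripper_force: 29.4
clock: 12.98
tool_pos: [0.5117, -0.0335, 0.1866]
orientation: [180.0, 0.0, -90.0]
force: [0.7, 0.1, -0.3]
opening: 0.0212
gripper_force: 29.4
clock: 13.6
tool_pos: [0.5117, -0.2539, 0.1864]
orientation: [180.0, 0.0, -90.0]
force: [0.0, 0.0, 0.2]
opening: 0.0213
gripper_force: 29.4
t 13.6 at [ 511.7 -253.9  186.4] [180.   0. -90.] open 21.3 F [0.  0.  0.2] gf 29.4
turn [ 0.001  0.    -0.   ] shift now [ -3.8  21.7 -13.5] after turn [ -3.9  21.7 -13.6] rows>= 1
```

```bash
python3 look.py w5 tray_long handle_long
```

```text
13.6 [ 511.7 -253.9  186.4] [180.   0. -90.]
tray_long 0.72 [282.   2. 124. 184.] bgr [197. 213. 218.] rect [ 488. -365.] [106. 154.] 2
   o 0.78 [344.  66.] [ 489. -394.]
handle_long 0.56 [248. 200.  90. 164.] bgr [ 80. 116. 177.] rect [ 531. -218.] [ 62. 132.] 38
   o 0.77 [321. 280.] [ 510. -179.]
```

View pics/w5.png

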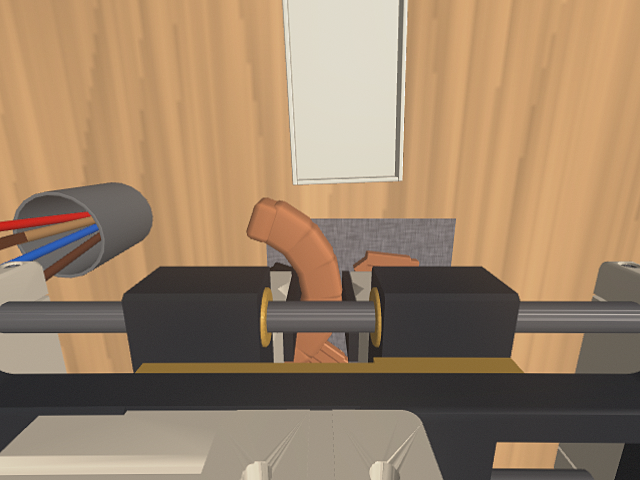

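The tray's near end is at row 183, i.e. y≈-288. Its centre is therefore about (488.5,-394) with yaw 2. handle_long is held at (320,280), arms to +x.

```bash
python3 -m crank '[0,0,0,45,7,0,0, 0,0,0,48,7,0,0, 0,0,0,48,7,30,0, 0,0,0,48,7,40,0, 0,0,-0.035,0,0,40,0]'; python3 -m crank '[0,0,0,0,0,30,0, 0,0,0,0,0,0,0]'; python3 to.py 484 -443 12 -88
```

```text
clock: 14.48
tool_pos: [0.4839, -0.4428, 0.0757]
orientation: [-180.0, -0.0, -88.1]
force: [0.1, 0.6, -2.2]
opening: 0.0212
gripper_force: 29.4
clock: 14.72
tool_pos: [0.4829, -0.4393, 0.0446]
orientation: [179.7, 0.2, -88.0]
force: [0.2, -0.2, -0.1]
opening: 0.0209
gripper_force: 29.4
t 14.72 at [ 482.9 -439.3   44.6] [179.7   0.2 -88. ] open 20.9 F [ 0.2 -0.2 -0.1] gf 29.4
turn [0.005 0.003 0.001] shift now [ 3.9 -1.1 32.6] after turn [ 3.8 -1.  32.6] rows>= 1
```

```bash
python3 -m crank '[0,0,0,2,0,22,0, 0,0,0,0,0,7,0, 0,0,0,0,0,3,0, 0,0,0,0,0,0,0]'; python3 to.py 484 -443 11 -88
```

```text
clock: 15.22
tool_pos: [0.4848, -0.4431, 0.0161]
orientation: [-179.9, -0.0, -88.0]
force: [-0.5, 0.1, -0.3]
opening: 0.0212
gripper_force: 29.4
t 15.22 at [ 484.8 -443.1   16.1] [-179.9   -0.   -88. ] open 21.2 F [-0.5  0.1 -0.3] gf 29.4
turn [-0.001 -0.001  0.001] shift now [-0.1  0.8  5.1] after turn [-0.1  0.8  5.1] rows>= 1
```

```bash
python3 -m crank '[0,0,0,0,0,2.5,0, 0,0,0,0,0,2,0, 0,0,0,0,0,0,0]'; python3 -m crank '[0,0,0,0,0,0,0.33, 0,0,0,0,0,0,0.33, 0,0,0,0,0,0,0.33]'; python3 -m crank '[0,0,0,0,0,-20,0.33, 0,0,0,0,0,-40,0.33, 0,0,0,-40,0,-50,0.6, 0,0,0,-48,0,-40,1, 0,0,0,-48,0,-10,1]'; python3 -m crank '[0,0,0,-48,0,0,1, 0,0,0,0,0,0,1]';python3 look.py w6 tray_long handle_long wall_large
```

```text
clock: 15.6
tool_pos: [0.4844, -0.4432, 0.0111]
orientation: [-180.0, -0.0, -88.0]
force: [0.8, 1.4, 2.6]
opening: 0.0212
gripper_force: 29.4
clock: 15.98
tool_pos: [0.4842, -0.4431, 0.0105]
orientation: [180.0, 0.0, -88.0]
force: [-0.6, -0.5, -0.8]
opening: 0.0289
gripper_force: 0.0
clock: 16.6
tool_pos: [0.4808, -0.3076, 0.1725]
orientation: [-179.7, -0.1, -88.0]
force: [1.0, 0.6, -0.4]
opening: 0.0532
gripper_force: 0.0
clock: 16.85
tool_pos: [0.4778, -0.2577, 0.1703]
orientation: [-179.9, 0.0, -87.8]
force: [0.0, 0.3, -0.9]
opening: 0.0735
gripper_force: 0.0
16.85 [ 477.8 -257.7  170.3] [-179.9    0.   -87.8]
tray_long 0.71 [248.   0. 132. 191.] bgr [184. 201. 208.] rect [ 488. -363.] [106. 149.] 2
   o 0.97 [314.  69.] [ 488. -393.]
handle_long 0.76 [281.   0.  52.  61.] bgr [ 88. 117. 165.] rect [ 493. -418.] [59. 28.] 49
   o 0.76 [322.   2.] [ 483. -444.]
wall_large 0.63 [315. 258.  75.  42.] bgr [ 74. 106. 161.] rect [ 442. -196.] [70. 43.] 0
   o 0.72 [349. 283.] [ 444. -188.]
```

View pics/w6.png

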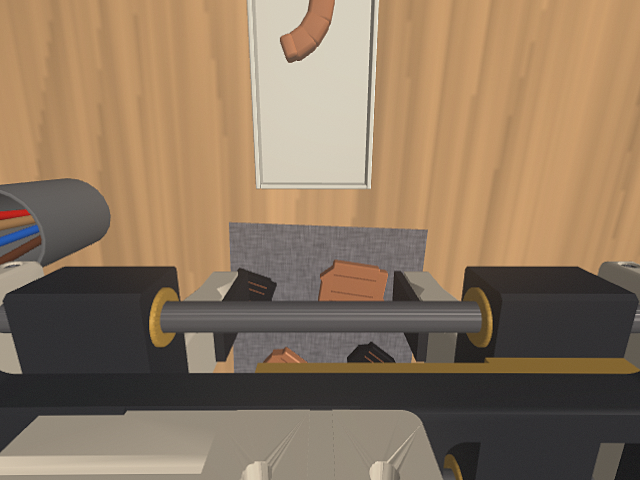

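handle_long lies in the far half of the tray at (305,30). Now handle_short.

```bash
python3 to.py 450 8.5 60 -171; python3 -m crank '[0,0,0,-44,0,0,1, 0,0,0,-44,0,0,1, 0,0,0,-44,0,0,1, 0,0,0,-44,0,0,1, 0,0,0,-44,0,0,1]'; python3 -m crank '[0,0,0,-44,28,0,1, 0,0,0.181,0,0,12,1, 0,0,0.181,0,0,12,1, 0,0,0.181,0,0,12,1, 0,0,0.181,0,0,12,1]'; python3 -m crank '[0,0,0.181,0,0,12,1, 0,0,0.181,0,0,12,1, 0,0,0.181,0,0,15,1, 0,0,0.181,0,0,15,1, 0,0,0,0,0,0,1]'; python3 to.py 450 8.5 5 -171
```

```text
t 17.2 at [ 477.7 -261.   169.1] [180.    0.  -88.1] open 87.7 F [ 0.  -0.3 -0.9] gf 0.0
turn [ 1.000e-03 -0.000e+00  1.447e+00] shift now [-270.2   18.5  109.1] after turn [-14.8 270.5 109.1] rows>= 9
clock: 17.82
tool_pos: [0.4701, -0.0395, 0.1694]
orientation: [180.0, -0.0, -88.1]
force: [1.1, 0.5, -0.3]
opening: 0.0875
gripper_force: 0.0
clock: 18.45
tool_pos: [0.4408, 0.0023, 0.121]
orientation: [180.0, -0.0, -129.9]
force: [-0.9, -0.2, -0.1]
opening: 0.0874
gripper_force: 0.0
clock: 19.08
tool_pos: [0.44, 0.0019, 0.0665]
orientation: [-180.0, -0.1, -171.0]
force: [0.3, 0.4, 0.3]
opening: 0.0874
gripper_force: 0.0
t 19.07 at [440.    1.9  66.5] [-1.80e+02 -1.00e-01 -1.71e+02] open 87.4 F [0.3 0.4 0.3] gf 0.0
turn [-0.001 -0.003  0.001] shift now [-11.    5.   61.5] after turn [-10.9   5.   61.5] rows>= 2
```

```bash
python3 -m crank '[0,0,0,-11,5,10,1, 0,0,0,0,0,30,1, 0,0,0,0,0,19,0.8, 0,0,0,0,0,0,0.5, 0,0,0,0,0,0,0]'; python3 -m crank '[0,0,0,0,0,0,0, 0,0,0,0,0,0,0, 0,0,0,0,0,0,0, 0,0,0,0,0,0,0, 0,0,0,0,0,0,0]'; python3 -m crank '[0,0,0,0,0,0,0]'; python3 to.py 450 8.5 5 -171
```

```text
clock: 19.7
tool_pos: [0.4516, 0.0097, 0.009]
orientation: [180.0, 0.0, -170.9]
force: [1.2, -0.4, 0.2]
opening: 0.0632
gripper_force: 0.0
clock: 20.32
tool_pos: [0.4508, 0.0094, 0.0086]
orientation: [180.0, 0.0, -171.0]
force: [-1.5, 0.6, 3.0]
opening: 0.0217
gripper_force: 27.1
clock: 20.45
tool_pos: [0.4508, 0.0094, 0.0086]
orientation: [180.0, 0.0, -170.9]
force: [-2.0, -0.5, 4.8]
opening: 0.0218
gripper_force: 27.1
t 20.45 at [450.8   9.4   8.6] [ 180.     0.  -170.9] open 21.8 F [-2.  -0.5  4.8] gf 27.1
turn [0.    0.    0.001] shift now [ 0.9 -0.8  3.6] after turn [ 0.9 -0.8  3.6] rows>= 1
```

```bash
python3 -m crank '[0,0,0,0,0,-30,0, 0,0,-0.181,0,0,-25,0, 0,0,-0.181,0,0,-25,0, 0,0,-0.181,0,0,-25,0, 0,0,-0.181,0,0,0,0]'; python3 -m crank '[0,0,-0.181,0,0,0,0, 0,0,-0.181,0,0,0,0, 0,0,-0.181,0,0,0,0, 0,0,-0.181,0,0,0,0, 0,0,0,0,0,0,0]'; python3 to.py 480.6 -340 60 -88
```

```text
clock: 21.08
tool_pos: [0.4517, 0.0098, 0.1152]
orientation: [-179.9, 0.2, -129.1]
force: [0.4, -0.0, -0.6]
opening: 0.0213
gripper_force: 27.4
clock: 21.7
tool_pos: [0.4504, 0.0093, 0.1132]
orientation: [180.0, -0.0, -88.1]
force: [-0.2, 0.6, 0.2]
opening: 0.0216
gripper_force: 27.4
t 21.7 at [450.4   9.3 113.2] [180.   -0.  -88.1] open 21.6 F [-0.2  0.6  0.2] gf 27.4
turn [ 0.    -0.    -0.001] shift now [350.1 -18.5  53.2] after turn [350.1 -18.   53.2] rows>= 6
```

```bash
python3 -m crank '[0,0,0,40,-2,0,0, 0,0,0,45,-3,0,0, 0,0,0,45,-3,0,0, 0,0,0,45,-2,0,0, 0,0,0,45,-2,0,0]'; python3 -m crank '[0,0,0,45,-2,0,0, 0,0,0,45,-2,0,0, 0,0,0,40,-2,20,0, 0,0,0,0,0,35,0, 0,0,0,0,0,0,0]'; python3 to.py 480.6 -340 14 -88
```

```text
clock: 22.32
tool_pos: [0.4703, -0.2116, 0.1133]
orientation: [180.0, 0.0, -88.3]
force: [0.6, 0.5, -0.3]
opening: 0.022
gripper_force: 27.4
clock: 22.95
tool_pos: [0.4784, -0.3394, 0.0556]
orientation: [179.7, 0.1, -88.3]
force: [1.0, 0.3, 0.3]
opening: 0.0214
gripper_force: 27.4
t 22.95 at [ 478.4 -339.4   55.6] [ 1.797e+02  1.000e-01 -8.830e+01] open 21.4 F [1.  0.3 0.3] gf 27.4
turn [ 0.006  0.002 -0.005] shift now [ 0.7 -2.5 41.6] after turn [ 0.7 -2.2 41.6] rows>= 1
```

```bash
python3 -m crank '[0,0,0,0,-2,25,0, 0,0,0,0,0,10,0, 0,0,0,0,0,4,0, 0,0,0,0,0,0,0]'; python3 to.py 480.6 -340 12.6 -88
```

```text
clock: 23.45
tool_pos: [0.4833, -0.3396, 0.0202]
orientation: [-180.0, -0.0, -88.0]
force: [-0.5, 0.7, -0.3]
opening: 0.0215
gripper_force: 27.4
t 23.45 at [ 483.3 -339.6   20.2] [-180.   -0.  -88.] open 21.5 F [-0.5  0.7 -0.3] gf 27.4
turn [-0.001 -0.     0.   ] shift now [0.3 2.7 7.6] after turn [0.3 2.7 7.6] rows>= 1
```

```bash
python3 -m crank '[0,0,0,0,1,4,0, 0,0,0,0,0,2,0, 0,0,0,0,0,1,0, 0,0,0,0,0,0,0]'; python3 to.py 480.6 -340 12.6 -88
```

```text
clock: 23.95
tool_pos: [0.4819, -0.3398, 0.0127]
orientation: [180.0, -0.0, -88.0]
force: [-1.3, 1.1, 2.8]
opening: 0.0219
gripper_force: 27.5
t 23.95 at [ 481.9 -339.8   12.7] [180.  -0. -88.] open 21.9 F [-1.3  1.1  2.8] gf 27.5
turn [ 0. -0.  0.] shift now [0.2 1.3 0.1] after turn [0.2 1.3 0.1] rows>= 1
```

```bash
python3 -m crank '[0,0,0,0,0,0,0.35, 0,0,0,0,0,0,0.35, 0,0,0,0,0,0,0.35]'; python3 -m crank '[0,0,0,0,0,-20,0.35, 0,0,0,0,0,-40,0.35, 0,0,0,-44,0,-50,0.6, 0,0,0,-48,0,-50,1, 0,0,0,-48,0,-40,1]'; python3 -m crank '[0,0,0,-48,0,0,1, 0,0,0,-48,0,0,1, 0,0,0,-40,0,0,1, 0,0,0,0,0,0,1]';python3 look.py w7 tray_long handle_long handle_short wall_large wall_small
```

```text
clock: 24.32
tool_pos: [0.4819, -0.3398, 0.0124]
orientation: [180.0, -0.0, -88.0]
force: [-0.2, -0.1, 0.0]
opening: 0.0305
gripper_force: 0.0
clock: 24.95
tool_pos: [0.4772, -0.2063, 0.2062]
orientation: [-179.9, -0.0, -88.0]
force: [1.6, 0.7, -0.4]
opening: 0.0548
gripper_force: 0.0
clock: 25.45
tool_pos: [0.4725, -0.0693, 0.2048]
orientation: [-179.9, 0.0, -87.8]
force: [-0.1, 0.7, 0.5]
opening: 0.087
gripper_force: 0.0
25.45 [472.5 -69.3 204.8] [-179.9    0.   -87.8]
wall_large 0.6 [320.  60.  74.  66.] bgr [ 87. 123. 184.] rect [ 442. -186.] [52. 66.] 84
   o 0.61 [353.  93.] [ 443. -190.]
wall_small 0.91 [215.  73.  58.  50.] bgr [50. 55. 65.] rect [ 547. -180.] [36. 52.] 70
wall_small 0.91 [352. 167.  52.  45.] bgr [49. 52. 60.] rect [414. -97.] [36. 51.] 53
wall_small 0.83 [259. 173.  54.  44.] bgr [ 83. 117. 178.] rect [508. -87.] [36. 48.] 51
   o 0.95 [285. 196.] [510. -84.]
   o 0.77 [376. 190.] [412. -94.]
   o 0.75 [165. 270.] [648.   7.]
```

View pics/w7.png

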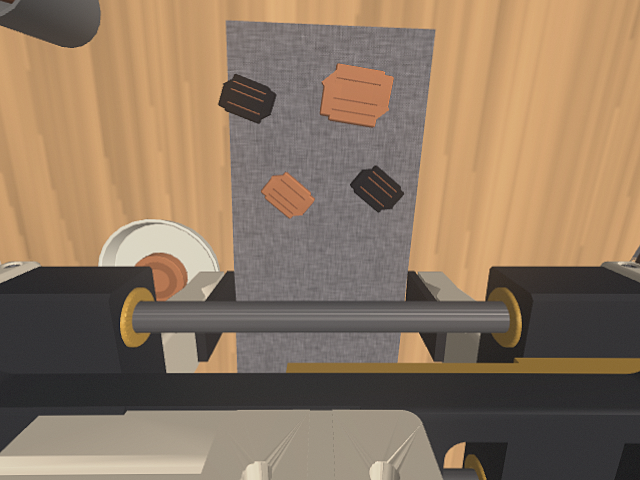

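The handles are out of view here. Clay wall_small is at (287,195) and wall_large at (357,95). The black look-alikes at (247,98) and (377,188) stay put. The crop itself is clear: three bodies, one of clay. I confirm wall_small in one enlarged crop and find the square tray from the side camera.

```bash
python3 - <<'E'
import cv2
im=cv2.imread('pics/w7.png')[40:240,190:430];cv2.imwrite('pics/w7c.png',cv2.resize(im,None,fx=2.5,fy=2.5))
from look import *
look('s1',['tray_square'],'side');look('sc1',['tray_square'],'scene')
E
python3 to.py 508.5 -86 50 -39
```

```text
26.0 [472.5 -71.8 204.4] [180.  -0. -88.]
tray_square 0.95 [125. 346. 148. 134.] bgr [159. 175. 181.] rect [481. 399.] [165. 155.] 6
   o 0.69 [202. 416.] [486. 400.]
26.15 [472.5 -71.5 204.4] [180.  -0. -88.]
tray_square 0.66 [434. 130.  98.  74.] bgr [156. 170. 173.] rect [493. 391.] [167. 171.] 6
   o 0.83 [483. 169.] [490. 402.]
t 26.3 at [472.5 -71.4 204.5] [-180.   -0.  -88.] open 87.5 F [0.2 0.5 0.6] gf 0.0
turn [-0.    -0.    -0.855] shift now [ 15.9 -35.4 154.5] after turn [ 37.2 -11.3 154.5] rows>= 5
```

View pics/w7c.png

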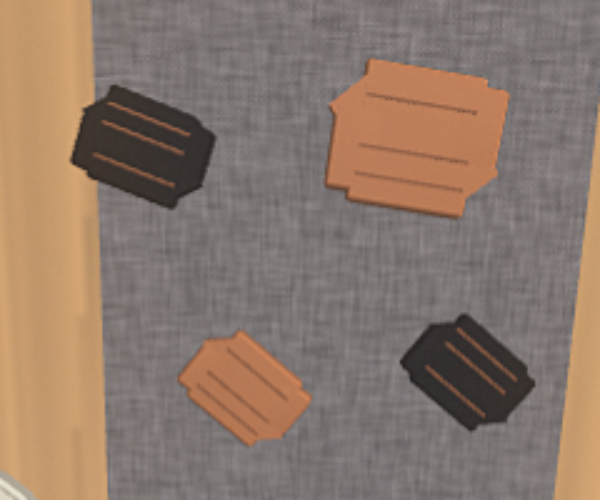

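View pics/s1.png

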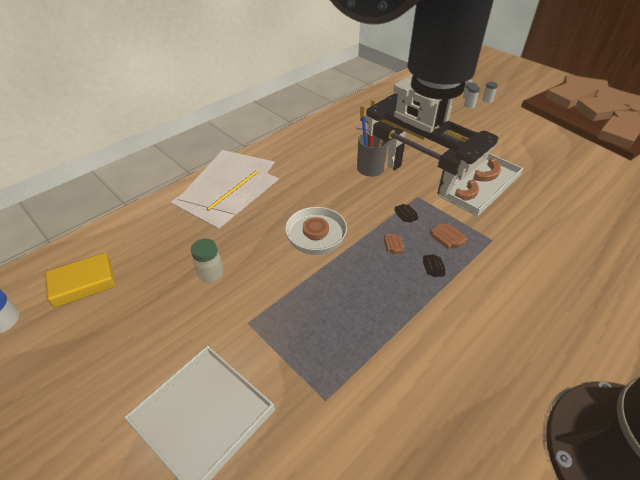

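The crop confirms clay wall_small at w7 (287,195), with black look-alikes on both sides. The side view shows both handles flat in the long tray and the foot in the dish. The square tray is empty, at (200,415).

```bash
python3 -m crank '[0,0,0,8,-18,20,0.8, 0,0,0,8,-17,20,0.8, 0,0,-0.171,0,0,20,0.8, 0,0,-0.171,0,0,20,0.8, 0,0,-0.171,0,0,20,0.8]'; python3 -m crank '[0,0,-0.171,0,0,20,0.8, 0,0,-0.171,0,0,20,0.8, 0,0,0,0,0,0,0.8]'; python3 to.py 508.5 -86 4 -39
```

```text
clock: 26.92
tool_pos: [0.5081, -0.0861, 0.1038]
orientation: [180.0, -0.0, -58.3]
force: [0.2, 1.3, -0.2]
opening: 0.0701
gripper_force: 0.0
clock: 27.3
tool_pos: [0.507, -0.0862, 0.0632]
orientation: [179.9, 0.1, -39.1]
force: [-0.5, 0.4, -0.4]
opening: 0.0699
gripper_force: 0.0
t 27.3 at [507.  -86.2  63.2] [ 1.799e+02  1.000e-01 -3.910e+01] open 69.9 F [-0.5  0.4 -0.4] gf 0.0
turn [ 0.002  0.002 -0.001] shift now [ 1.1 -1.3 59.2] after turn [ 1.  -1.1 59.2] rows>= 1
```

```bash
python3 -m crank '[0,0,0,0,0,30,0.8, 0,0,0,0,0,25,0.8, 0,0,0,0,0,4,0.8, 0,0,0,0,0,0,0.8]'; python3 -m crank '[0,0,0,0,0,0,0, 0,0,0,0,0,0,0, 0,0,0,0,0,0,0, 0,0,0,0,0,0,0, 0,0,0,0,0,0,0]'; python3 to.py 450 200 140 90
```

```text
clock: 27.8
tool_pos: [0.5087, -0.086, 0.0063]
orientation: [-180.0, -0.0, -39.1]
force: [0.6, 0.3, 0.4]
opening: 0.0702
gripper_force: 0.0
clock: 28.42
tool_pos: [0.5082, -0.0861, 0.0057]
orientation: [-180.0, -0.0, -39.0]
force: [-1.1, 0.1, 3.1]
opening: 0.0356
gripper_force: 30.0
t 28.43 at [508.2 -86.1   5.7] [-180.   -0.  -39.] open 35.6 F [-1.1  0.1  3.1] gf 30.0
turn [ 0.    -0.    -2.252] shift now [-225.3 -185.7 -134.3] after turn [ 286.1  -58.2 -134.3] rows>= 13
```

```bash
python3 -m crank '[0,0,0,0,0,-30,0, 0,0,-0.181,0,0,-40,0, 0,0,-0.181,0,0,-40,0, 0,0,-0.181,0,0,-30,0, 0,0,-0.181,0,0,0,0]'; python3 -m crank '[0,0,-0.181,0,0,0,0, 0,0,-0.181,0,0,0,0, 0,0,-0.181,0,0,0,0, 0,0,-0.181,0,0,0,0, 0,0,-0.181,0,0,0,0]'; python3 -m crank '[0,0,-0.181,0,0,0,0, 0,0,-0.181,0,0,0,0, 0,0,-0.181,0,0,0,0, 0,0,-0.181,0,0,0,0, 0,0,0,45,0,0,0]';  python3 -m crank '[0,0,0,45,0,0,0, 0,0,0,45,0,0,0, 0,0,0,45,0,0,0, 0,0,0,45,0,0,0, 0,0,0,45,0,0,0]'; python3 to.py 490 225 160 96
```

```text
clock: 29.05
tool_pos: [0.5096, -0.0859, 0.1481]
orientation: [-180.0, -0.3, 2.8]
force: [0.3, -0.6, -1.7]
opening: 0.0349
gripper_force: 30.0
clock: 29.68
tool_pos: [0.5078, -0.0861, 0.1452]
orientation: [-180.0, 0.0, 54.7]
force: [0.8, 0.1, -0.0]
opening: 0.0355
gripper_force: 30.0
clock: 30.3
tool_pos: [0.5033, -0.0424, 0.1451]
orientation: [-180.0, 0.0, 95.6]
force: [0.6, 1.1, -0.4]
opening: 0.0355
gripper_force: 30.0
clock: 30.92
tool_pos: [0.4802, 0.1839, 0.1454]
orientation: [-180.0, -0.0, 95.8]
force: [1.0, 0.0, -0.5]
opening: 0.0357
gripper_force: 30.0
t 30.93 at [480.2 183.9 145.4] [-180.    -0.    95.8] open 35.7 F [ 1.   0.  -0.5] gf 30.0
turn [-0.    -0.    -0.003] shift now [ 39.9  13.9 -14.6] after turn [ 39.9  14.  -14.6] rows>= 1
```

```bash
python3 -m crank '[0,0,0,40,14,-40,0, 0,0,0,0,0,-30,0, 0,0,0,0,0,0,0, 0,0,0,0,0,0,0]'; python3 look.py w8 tray_square; python3 to.py 490 225 160 96
```

```text
clock: 31.42
tool_pos: [0.49, 0.2233, 0.2147]
orientation: [-179.9, 0.0, 95.8]
force: [-0.2, -0.1, -0.8]
opening: 0.0353
gripper_force: 30.0
31.43 [490.  223.3 214.7] [-179.9    0.    95.8]
tray_square 0.59 [496. 200.  90.  64.] bgr [109. 137. 120.] rect [729. 227.] [ 55. 106.] 72
tray_square 0.56 [249.   0. 172. 116.] bgr [207. 220. 225.] rect [487. 371.] [155. 100.] 6
   o 0.96 [332.  36.] [483. 398.]
t 31.57 at [490.1 223.  214.5] [-1.799e+02  1.000e-01  9.580e+01] open 34.9 F [ 0.   0.1 -0.9] gf 30.0
turn [-0.002  0.001 -0.004] shift now [ 2.   0.2 54.5] after turn [ 2.   0.1 54.5] rows>= 1
```

View pics/w8.png

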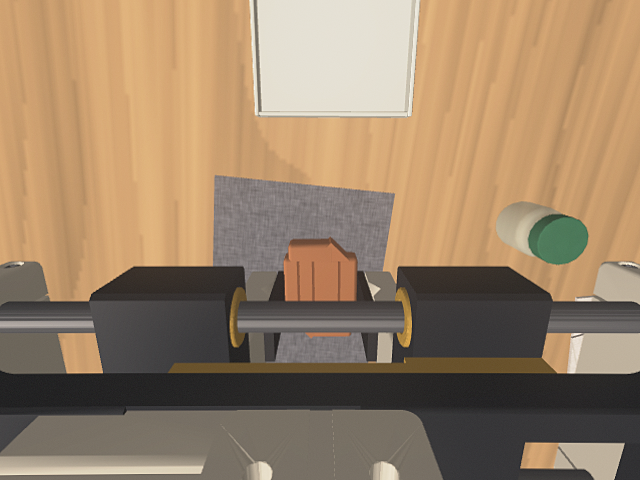

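Tray near edge is at row 115 and square to the picture. Its centre is (484,398.4) with yaw 6. wall_small is held at (320,285).

```bash
python3 to.py 480 436 50 96; python3 -m crank '[0,0,0,40,2,0,0, 0,0,0,45,2,20,0, 0,0,0,45,2,35,0, 0,0,0,45,3,40,0, 0,0,0,38,2,40,0]'; python3 -m crank '[0,0,0,0,0,28,0, 0,0,0,0,0,0,0, 0,0,0,0,0,0,0]'; python3 to.py 480 436 11 96
```

```text
t 31.57 at [490.1 223.  214.5] [-1.799e+02  1.000e-01  9.580e+01] open 34.9 F [ 0.   0.1 -0.9] gf 30.0
turn [-0.002  0.001 -0.004] shift now [213.1  11.6 164.2] after turn [212.9  12.2 164.5] rows>= 4
clock: 32.2
tool_pos: [0.4798, 0.4378, 0.0786]
orientation: [-180.0, 0.0, 95.8]
force: [0.6, 0.1, -0.3]
opening: 0.0354
gripper_force: 30.0
clock: 32.58
tool_pos: [0.4805, 0.4367, 0.0533]
orientation: [180.0, -0.0, 95.8]
force: [0.2, 0.6, -1.4]
opening: 0.0356
gripper_force: 30.0
t 32.58 at [480.5 436.7  53.3] [180.   -0.   95.8] open 35.6 F [ 0.2  0.6 -1.4] gf 30.0
turn [ 0.001 -0.    -0.003] shift now [-0.6 -0.6 42.3] after turn [-0.6 -0.6 42.3] rows>= 1
```

```bash
python3 -m crank '[0,0,0,0,0,28,0, 0,0,0,0,0,9,0, 0,0,0,0,0,3,0, 0,0,0,0,0,0,0, 0,0,0,0,0,0,0]'; python3 to.py 480 436 9.7 96
```

```text
clock: 33.2
tool_pos: [0.4804, 0.4372, 0.0134]
orientation: [179.9, -0.1, 95.8]
force: [0.2, -0.6, -0.1]
opening: 0.0353
gripper_force: 30.0
t 33.2 at [480.4 437.2  13.4] [ 1.799e+02 -1.000e-01  9.580e+01] open 35.3 F [ 0.2 -0.6 -0.1] gf 30.0
turn [ 0.001 -0.001 -0.003] shift now [-1.1 -0.5  3.7] after turn [-1.1 -0.5  3.7] rows>= 1
```

```bash
python3 -m crank '[0,0,0,0,0,2,0, 0,0,0,0,0,2,0, 0,0,0,0,0,0,0]'; python3 -m crank '[0,0,0,0,0,0,0.52, 0,0,0,0,0,0,0.52, 0,0,0,0,0,0,0.52, 0,0,0,0,0,-20,0.52, 0,0,0,0,0,-50,0.52]'; python3 -m crank '[0,0,0,-40,-8,-50,0.85, 0,0,0,-47,-8,-40,0.85, 0,0,0,-48,-8,0,0.85, 0,0,0,-48,-8,0,0.85, 0,0,0,-48,-8,0,0.85]'; python3 look.py w9 tray_square wall_small; python3 to.py 442 -188 50 -6
```

```text
clock: 33.58
tool_pos: [0.4801, 0.4369, 0.0097]
orientation: [180.0, -0.0, 95.8]
force: [-2.6, -2.4, 9.7]
opening: 0.0356
gripper_force: 30.0
clock: 34.2
tool_pos: [0.4788, 0.435, 0.0763]
orientation: [-179.8, 0.3, 95.8]
force: [0.4, 0.6, 0.5]
opening: 0.0453
gripper_force: 0.0
clock: 34.83
tool_pos: [0.4634, 0.2026, 0.167]
orientation: [180.0, -0.0, 95.8]
force: [0.9, -0.3, 0.1]
opening: 0.0745
gripper_force: 0.0
34.83 [463.4 202.6 167. ] [180.   -0.   95.8]
tray_square 0.83 [276.   0. 194.  93.] bgr [196. 212. 217.] rect [488. 352.] [155.  67.] 6
t 35.08 at [464.  204.2 167.2] [180.   -0.   95.8] open 74.6 F [ 0.2  0.6 -0.5] gf 0.0
turn [ 0.000e+00 -1.000e-03  1.776e+00] shift now [-388.   -61.4  116.9] after turn [ 19.1 392.3 117.2] rows>= 10
```

View pics/w9.png

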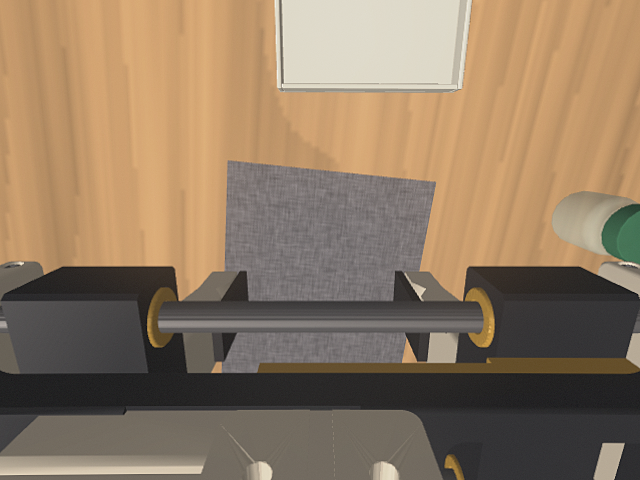

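The near half of the tray is free; wall_small lies beyond the frame, so I'll check it with the side camera. Now wall_large.

```bash
python3 -m crank '[0,0,0,-47,-8,0,0.85, 0,0,0,-49,-8,0,0.85, 0,0,0,-49,-8,0,0.85, 0,0,0,-49,-8,0,0.85, 0,0,0,-49,-8,0,0.85]'; python3 -m crank '[0,0,0,-49,-7,0,0.85, 0,0,0,-49,-7,0,0.85, 0,0,0,-47,-7,0,0.85, 0,0,0.178,0,0,10,0.85, 0,0,0.178,0,0,10,0.85]'; python3 -m crank '[0,0,0.178,0,0,10,0.85, 0,0,0.178,0,0,10,0.85, 0,0,0.178,0,0,10,0.85, 0,0,0.178,0,0,10,0.85, 0,0,0.178,0,0,10,0.85]'; python3 -m crank '[0,0,0.178,0,0,10,0.85, 0,0,0.176,0,0,10,0.85, 0,0,0.176,0,0,10,0.85, 0,0,0,0,0,0,0.85]'; python3 to.py 442 -188 4 -6
```

```text
clock: 35.7
tool_pos: [0.449, -0.0422, 0.167]
orientation: [180.0, 0.0, 95.9]
force: [1.8, -0.9, 0.2]
opening: 0.0748
gripper_force: 0.0
clock: 36.33
tool_pos: [0.4376, -0.1575, 0.1456]
orientation: [178.4, 3.0, 72.9]
force: [1.1, 0.3, 1.3]
opening: 0.0745
gripper_force: 0.0
clock: 36.95
tool_pos: [0.4383, -0.16, 0.0956]
orientation: [176.7, 0.7, 22.0]
force: [0.0, 0.3, 0.2]
opening: 0.074
gripper_force: 0.0
clock: 37.45
tool_pos: [0.4378, -0.162, 0.0653]
orientation: [176.8, -1.0, -7.9]
force: [0.2, 0.6, -0.7]
opening: 0.0742
gripper_force: 0.0
t 37.45 at [ 437.8 -162.    65.3] [176.8  -1.   -7.9] open 74.2 F [ 0.2  0.6 -0.7] gf 0.0
turn [ 0.057 -0.016 -0.034] shift now [ 6.7 21.7 62.8] after turn [ 6.9 25.5 61.3] rows>= 2
```

```bash
python3 -m crank '[0.057,-0.016,-0.034,7,22,0,0.85, 0,0,0,0,0,0,0.85, 0,0,0,0,0,0,0.85]'; python3 look.py w10 wall_large; python3 to.py 442 -188 4 -6
```

```text
clock: 37.83
tool_pos: [0.4416, -0.1852, 0.0675]
orientation: [-180.0, -0.1, -6.1]
force: [-1.1, -0.6, 0.2]
opening: 0.0743
gripper_force: 0.0
37.83 [ 441.6 -185.2   67.5] [-1.8e+02 -1.0e-01 -6.1e+00]
wall_large 0.66 [286. 199.  79. 100.] bgr [ 92. 131. 199.] rect [ 444. -187.] [51. 69.] 84
wall_large 0.31 [468.  52. 172. 201.] bgr [202. 214. 219.] rect [ 486. -337.] [109. 108.] 2
   o 0.87 [323. 246.] [ 443. -187.]
t 37.98 at [ 441.2 -184.7   67.5] [-1.8e+02 -1.0e-01 -6.0e+00] open 74.3 F [0.1 0.7 0.3] gf 0.0
turn [-0.    -0.001 -0.001] shift now [ 1.   3.2 63.5] after turn [ 1.1  3.2 63.5] rows>= 2
```

View pics/w10.png

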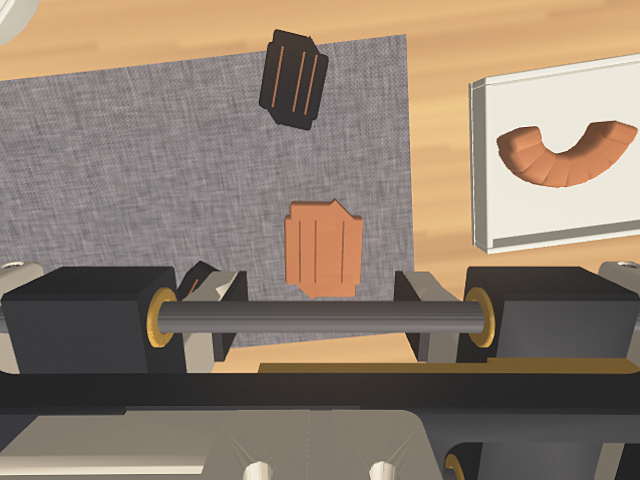

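wall_large at (323,248) sits squarely between the fingers, with handle_short flat in its tray at (565,150). Going down.

```bash
python3 -m crank '[0,0,0,2,3,30,0.85, 0,0,0,0,0,25,0.85, 0,0,0,0,0,8,0.85, 0,0,0,0,0,0,0.85]'; python3 -m crank '[0,0,0,0,0,0,0.3, 0,0,0,0,0,0,0.3, 0,0,0,0,0,0,0.3, 0,0,0,0,0,0,0.3]'; python3 to.py 450 200 160 -6
```

```text
clock: 38.48
tool_pos: [0.4431, -0.1881, 0.0044]
orientation: [-180.0, -0.0, -6.1]
force: [-1.0, -0.1, 0.6]
opening: 0.0743
gripper_force: 0.0
clock: 38.98
tool_pos: [0.4436, -0.1884, 0.005]
orientation: [-180.0, -0.1, -6.1]
force: [-0.1, 2.1, 5.9]
opening: 0.0513
gripper_force: 30.0
t 38.98 at [ 443.6 -188.4    5. ] [-1.8e+02 -1.0e-01 -6.1e+00] open 51.3 F [-0.1  2.1  5.9] gf 30.0
turn [-0.001 -0.003 -0.002] shift now [ -34.7 -387.  -154.8] after turn [ -34.2 -387.  -155. ] rows>= 7
```

```bash
python3 -m crank '[0,0,0,0,0,-30,0.3, 0,0,0,0,0,-45,0.3, 0,0,0,0,-20,-45,0.3, 0,0,0,-5,-45,-20,0.3, 0,0,0,-5,-46,0,0.3]'; python3 -m crank '[0,0,0,-5,-46,0,0.3, 0,0,0,-5,-46,0,0.3, 0,0,0,-5,-46,0,0.3, 0,0,0,-5,-46,0,0.3, 0,0,0,-5,-46,0,0.3]'; python3 -m crank '[0,0,0,-5,-46,0,0.3, 0,0,-0.178,0,0,0,0.3, 0,0,-0.178,0,0,0,0.3, 0,0,-0.178,0,0,0,0.3, 0,0,-0.178,0,0,0,0.3]'; python3 -m crank '[0,0,-0.178,0,0,0,0.3, 0,0,-0.178,0,0,0,0.3, 0,0,-0.178,0,0,0,0.3, 0,0,-0.178,0,0,0,0.3, 0,0,-0.178,0,0,0,0.3]'; python3 -m crank '[0,0,-0.178,0,0,0,0.3, 0,0,0,0,0,0,0.3]'; python3 to.py 487.3 366.6 60 96
```

```text
clock: 39.6
tool_pos: [0.4458, -0.076, 0.1464]
orientation: [-179.9, -0.3, -6.2]
force: [0.8, 0.2, -0.6]
opening: 0.0518
gripper_force: 30.0
clock: 40.22
tool_pos: [0.4442, 0.1558, 0.1447]
orientation: [-179.9, -0.1, -6.1]
force: [1.3, 0.2, -0.4]
opening: 0.0517
gripper_force: 30.0
clock: 40.85
tool_pos: [0.4443, 0.2004, 0.1445]
orientation: [180.0, -0.1, 35.0]
force: [-0.6, -0.0, -0.7]
opening: 0.0514
gripper_force: 30.0
clock: 41.48
tool_pos: [0.4444, 0.2004, 0.1445]
orientation: [179.9, -0.0, 86.0]
force: [-0.3, -0.1, -0.4]
opening: 0.0518
gripper_force: 30.0
clock: 41.72
tool_pos: [0.4444, 0.2004, 0.1445]
orientation: [179.9, -0.0, 95.8]
force: [-0.3, -0.5, -1.3]
opening: 0.0515
gripper_force: 30.0
t 41.73 at [444.4 200.4 144.5] [179.9  -0.   95.8] open 51.5 F [-0.3 -0.5 -1.3] gf 30.0
turn [ 0.001 -0.    -0.004] shift now [161.   59.3  84.7] after turn [160.8  60.   84.5] rows>= 3
```

```bash
python3 -m crank '[0,0,0,30,20,-20,0.3, 0,0,0,30,20,-30,0.3, 0,0,0,30,19,0,0.3, 0,0,0,0,0,0,0.3, 0,0,0,0,0,0,0.3]'; python3 look.py w11 tray_square wall_small wall_large; python3 to.py 487.3 366.6 50 96
```

```text
clock: 42.35
tool_pos: [0.4935, 0.2956, 0.1941]
orientation: [180.0, 0.0, 95.7]
force: [-0.3, -0.4, -0.8]
opening: 0.0514
gripper_force: 30.0
42.35 [493.5 295.6 194.1] [180.    0.   95.7]
tray_square 0.58 [234.  10. 178. 183.] bgr [187. 204. 210.] rect [484. 399.] [156. 156.] 6
tray_square 0.2 [267. 220. 108. 137.] bgr [ 76. 110. 168.] rect [497. 249.] [112.  86.] 6
   o 0.96 [318. 110.] [480. 398.]
wall_small 0.7 [300.  31.  39.  61.] bgr [ 92. 125. 181.] rect [479. 438.] [35. 52.] 6
   o 0.6 [316.  66.] [475. 437.]
wall_large 0.68 [267. 219. 110. 137.] bgr [ 76. 110. 168.] rect [498. 246.] [115.  89.] 6
   o 0.63 [318. 282.] [498. 217.]
t 42.7 at [494.  295.8 195.1] [179.9  -0.   95.8] open 51.4 F [ 0.  -0.3 -0. ] gf 30.0
turn [ 0.002 -0.001 -0.003] shift now [ 71.1   0.2 145.1] after turn [ 71.1   0.8 145.1] rows>= 3
```

View pics/w11.png

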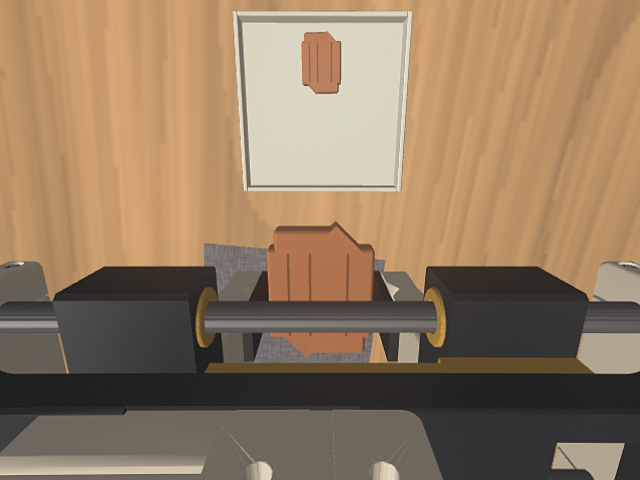

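wall_small lies flat at (322,63). The tray is centred at (484,399), and wall_large is held squarely. Placing it in the near half.

```bash
python3 -m crank '[0,0,0,35,0,20,0.3, 0,0,0,36,0,40,0.3, 0,0,0,0,0,45,0.3, 0,0,0,0,0,30,0.3, 0,0,0,0,0,0,0.3]'; python3 -m crank '[0,0,0,0,0,0,0.3]'; python3 to.py 487.3 366.6 9.2 96
```

```text
clock: 43.32
tool_pos: [0.4858, 0.3653, 0.0576]
orientation: [-179.9, 0.2, 95.8]
force: [-1.0, 0.1, -0.5]
opening: 0.0517
gripper_force: 30.0
clock: 43.45
tool_pos: [0.4878, 0.3674, 0.0612]
orientation: [179.8, -0.1, 95.9]
force: [0.2, 0.3, -0.1]
opening: 0.0515
gripper_force: 30.0
t 43.45 at [487.8 367.4  61.2] [ 1.798e+02 -1.000e-01  9.590e+01] open 51.5 F [ 0.2  0.3 -0.1] gf 30.0
turn [ 0.003 -0.001 -0.003] shift now [-0.8 -0.7 52. ] after turn [-0.7 -0.6 52. ] rows>= 1
```

```bash
python3 -m crank '[0,0,0,0,0,28,0.3, 0,0,0,0,0,14,0.3, 0,0,0,0,0,5,0.3, 0,0,0,0,0,0,0.3, 0,0,0,0,0,0,0.3]'; python3 to.py 487.3 366.6 9.2 96
```

```text
clock: 44.08
tool_pos: [0.4875, 0.3673, 0.0137]
orientation: [179.8, -0.1, 95.8]
force: [-0.3, -0.2, 0.3]
opening: 0.0515
gripper_force: 30.0
t 44.08 at [487.5 367.3  13.7] [ 1.798e+02 -1.000e-01  9.580e+01] open 51.5 F [-0.3 -0.2  0.3] gf 30.0
turn [ 0.003 -0.001 -0.003] shift now [-0.7 -0.3  4.5] after turn [-0.7 -0.3  4.5] rows>= 1
```

```bash
python3 -m crank '[0,0,0,0,0,2.5,0.3, 0,0,0,0,0,1.5,0.3, 0,0,0,0,0,0,0.3]'; python3 -m crank '[0,0,0,0,0,0,0.7, 0,0,0,0,0,0,0.7, 0,0,0,0,0,0,0.7]'; python3 -m crank '[0,0,0,0,0,-15,0.7, 0,0,0,0,0,-40,0.7, 0,0,0,-30,0,-50,0.7, 0,0,0,-40,0,-50,0.7, 0,0,0,-20,0,0,0.7]'; python3 -m crank '[0,0,0,0,0,0,0.7, 0,0,0,0,0,0,0.7]'
python3 - <<'E'
from look import *
look('w12',['tray_square','wall_small','wall_large'])
look('s2',['wall_large','wall_small','handle_long','handle_short','foot'],'side',1)
a=cv2.imread('pics/w12.png')[:300];b=cv2.imread('pics/s2.png')[120:]
cv2.imwrite('pics/fin.png',cv2.resize(np.vstack([a,b]),None,fx=.9,fy=.9))
E
```

```text
clock: 44.45
tool_pos: [0.4872, 0.3669, 0.0091]
orientation: [179.9, -0.0, 95.9]
force: [-1.1, -0.3, 2.8]
opening: 0.0515
gripper_force: 30.0
clock: 44.82
tool_pos: [0.4871, 0.3668, 0.0087]
orientation: [179.9, -0.0, 95.8]
force: [0.1, -0.5, 0.8]
opening: 0.061
gripper_force: 0.0
clock: 45.45
tool_pos: [0.4979, 0.2784, 0.1683]
orientation: [179.5, -0.3, 95.8]
force: [-0.3, 1.1, -0.2]
opening: 0.0615
gripper_force: 0.0
clock: 45.7
tool_pos: [0.4957, 0.2782, 0.1622]
orientation: [179.9, 0.0, 95.8]
force: [0.2, 0.4, -0.0]
opening: 0.0611
gripper_force: 0.0
45.7 [495.7 278.2 162.2] [179.9   0.   95.8]
tray_square 0.67 [223.   1. 200. 174.] bgr [189. 207. 212.] rect [485. 389.] [156. 134.] 6
   o 0.79 [321.  83.] [483. 400.]
wall_small 0.94 [295.   0.  50.  67.] bgr [ 92. 124. 180.] rect [480. 436.] [37. 47.] 6
   o 0.74 [317.  34.] [476. 438.]
wall_large 0.6 [289.  79.  66.  85.] bgr [ 91. 125. 181.] rect [486. 367.] [53. 69.] 5
   o 0.74 [318. 121.] [483. 369.]
46.05 [495.8 278.5 162.1] [179.9   0.   95.9]
wall_large 0.63 [198. 374.  42.  51.] bgr [128. 162. 214.] rect [487. 365.] [55. 69.] 6
   o 0.72 [223. 400.] [484. 362.]
wall_small 0.7 [162. 413.  36.  41.] bgr [133. 166. 214.] rect [480. 436.] [39. 50.] 6
   o 0.97 [431. 268.] [416. -93.]
handle_long 0.59 [474. 158.  25.  22.] bgr [100. 136. 190.] rect [ 494. -438.] [ 47. 111.] 4
   o 0.71 [491. 176.] [ 489. -447.]
handle_short 0.6 [126. 345. 152. 134.] bgr [215. 229. 235.] rect [482. 399.] [166. 157.] 6
   o 0.87 [470. 195.] [ 486. -345.]
   o 0.78 [315. 234.] [648.   8.]
```

View pics/fin.png

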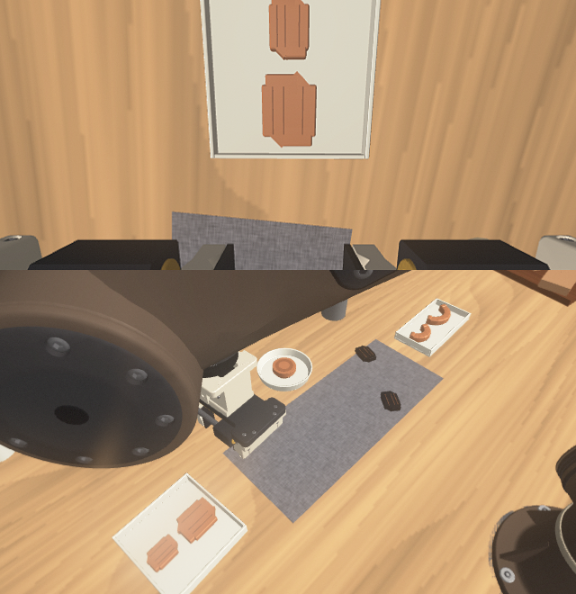

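All five lie flat and apart: the wall sherds in the square tray, the handles at (430,322) in the long tray and the foot in the dish at (285,368). The robot is clear of everything, so I hand in.

```bash
python3 -c "
from plant import ctrl;print(ctrl.close_job())"
```

```text
the job is handed in; nothing more can be done
None
```

I handed the job in at about 46 s: the handles are in the long tray, the wall sherds in the square tray and the foot in the dish. All look flat and apart in the last pictures, I never moved near the jar or the brush pot, and the hand-in returned no verdict.

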